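Sweep the valve block's gasket seam with the leak probe

TASK

Leak-test the valve block with one yellow and one white cap: take the orange-handled probe from the rack and move its tip slowly (5 cm a second at most) along the whole green seam on the block, from the yellow cap to the white, over the seam and within a centimetre above it, without pressing. Then hang the probe upright in its hole in the rack again and let go, leaving the blue-handled probe where it is.

Things in the scene. Friction and masses are not known exactly. Their poses are not given: they have to be found in the camera images.
- probe: Loose leak probe, about 0.12 kg, round about its long axis, hanging tip down in one of the rack's two holes. Origin at the tip, z up along it. From the tip: steel shaft, 10 mm diameter, to z = 70 mm; black collar, 40 mm diameter, z = 70 to 76 mm, which rests on the rack's top; orange grip, 26 mm diameter, z = 76 to 156 mm (its top). Grip the orange part from above, in any yaw.
- blue_probe: Loose probe of the same shape and size but with a blue grip, hanging in the rack's other hole; a bystander, not to be moved. Origin at its tip, z up.
- rack: Fixed aluminium rack, 180 (x) by 70 (y) mm, top at z = 90 mm. Origin: centre of its underside, z up. Two through holes, 25 mm diameter, in the 12 mm top plate at x = -55 and +55 mm, y = 0. A probe in place has its collar flat on the top and its tip at z = 20 mm, with 7 mm of play about the hole's axis. Which probe is in which hole varies.
- valve_block: Fixed dark block, 190 (x) by 100 (y) mm, flat top at z = 80 mm. Origin: centre of its underside, z up; any yaw. The seam, a green line 6 mm wide, runs straight along x at y = 0, flush with the top, from x = -68 to +68 mm, between caps 18 mm wide and 16 mm high at x = -78 mm (yellow, start) and +78 mm (white, finish). Not the like block with two red caps across the rack; they may trade places.
Mind the look-alikes: they are no part of the job. Leave any turquoise look-alike of the probe alone. Leave any brown look-alike of the valve_block alone.

How it is judged:
On the way, in this order (a step that is already met when the one before it is completed fails the run):
1. The probe's tip is at the yellow-cap end of the seam, moving slowly (x of probe in the frame of valve_block between -0.07 and -0.042 m and y of probe in the frame of valve_block between -0.013 and 0.013 m and z of probe in the frame of valve_block between 0.07 and 0.095 m and linear speed of probe below 0.1 m/s), for 0.15 s.
2. The tip has come a quarter of the way along the seam, moving slowly (x of probe in the frame of valve_block between -0.038 and -0.016 m and y of probe in the frame of valve_block between -0.013 and 0.013 m and z of probe in the frame of valve_block between 0.07 and 0.095 m and linear speed of probe below 0.1 m/s), for 0.15 s.
3. The tip is halfway along the seam, moving slowly (x of probe in the frame of valve_block between -0.011 and 0.011 m and y of probe in the frame of valve_block between -0.013 and 0.013 m and z of probe in the frame of valve_block between 0.07 and 0.095 m and linear speed of probe below 0.1 m/s), for 0.15 s.
4. The tip is three quarters of the way along the seam, moving slowly (x of probe in the frame of valve_block between 0.016 and 0.038 m and y of probe in the frame of valve_block between -0.013 and 0.013 m and z of probe in the frame of valve_block between 0.07 and 0.095 m and linear speed of probe below 0.1 m/s), for 0.15 s.
5. The tip has reached the white-cap end of the seam, moving slowly (x of probe in the frame of valve_block between 0.042 and 0.07 m and y of probe in the frame of valve_block between -0.013 and 0.013 m and z of probe in the frame of valve_block between 0.07 and 0.095 m and linear speed of probe below 0.1 m/s), for 0.15 s.
At the end, for the whole second after the job is handed in: After the sweep the orange probe hangs at rest in a hole of the rack: tip within 11 mm of the hole's axis along the rack's x and y and 13 to 27 mm above the rack's foot, tilted less than 7 degrees, with the blue probe within 20 mm of where it was (((x of probe in the frame of rack between -0.066 and -0.044 m and y of probe in the frame of rack between -0.011 and 0.011 m and z of probe in the frame of rack between 0.013 and 0.027 m) or (x of probe in the frame of rack between 0.044 and 0.066 m and y of probe in the frame of rack between -0.011 and 0.011 m and z of probe in the frame of rack between 0.013 and 0.027 m)) and angle between probe's own z axis and vertical below 0.12 rad and linear speed of probe below 0.02 m/s and distance of blue_probe from where it was at the start of the episode below 0.02 m); the robot touches nothing.
It fails at once if The probe is pressed on the valve block with more than 20 N (contact force between probe and valve_block above 20 N).
It fails at once if The blue probe is moved by more than 20 mm (distance of blue_probe from where it was at the start of the episode above 0.02 m).
It also fails if it takes over 61 s, if anything falls off the work surface, if the arm or the gripper's body presses on something with over 40 N, if the wrist force passes 120 N, or if a joint passes its speed limit or range.

ROBOT

A 6-joint arm with a two-finger parallel gripper is mounted at the origin on the work surface. World frame = base frame: x ahead of the robot, y to its left, z up, the work surface at z = 0. Lengths are in m, angles in rad, forces in N, time in s.
With the tool pointing down it reaches from about 0.3 to 0.75 m from the base axis. Payload 8.5 kg.
Tool frame: the origin (TCP) lies at the centre of the arm's flange, where the gripper is bolted on; the fingertips stand 173 mm ahead of it and the grasp point (between the pads) lies 155 mm ahead of it; z points along the fingers, y is the line along which they close (so a half turn about z gives the same grasp; the last joint's range is limited). The gripper opens to 85 mm and grips with 20 to 120 N. Pads are 22 mm wide; open, the fingers measure 114 mm over their backs; the gripper's body (76 mm by 85 mm) begins 54 mm behind the grasp point. The pads swing forward as they close: fully open they stand 13 mm farther back than shut.
Start: joints at [1.077, 0.381, 1.297, -0, 1.464, -0.215], TCP at [0.151, 0.529, 0.405] pointing down, gripper open.
Joint ranges: [-3.11, 3.11], [-0.89, 2.33], [0.22, 2.48], [-1.42, 4.56], [0.17, 2.85], [-2.88, 2.88]. Speed limits (rad/s): [2.39, 2.39, 3.14, 3.14, 3.14, 3.14].

INTERFACE

Orientations are given as a unit quaternion [x, y, z, w].
In Python, from plant import robot gives the robot as it stands. The module is installed in compiled form; this text tells all that it offers.
- The arm moves only by the tool move_arm, never from a script. Its argument "commands" is a list of rows, each an object of numbers: "wx", "wy", "wz": the turn, a rotation vector about the world's x, y, z in rad; "dx", "dy", "dz": the shift along the world's x, y, z in cm; "hand": the finger opening in cm, from 0 to 8.54. In form: [{"wx": .., "wy": .., "wz": .., "dx": .., "dy": .., "dz": .., "hand": ..}, ...]. A call has 1 to 10 rows; each row is the pose to reach, as a shift and turn from the pose commanded when the call began; what a row does not reach only later rows make up. A row lasts 1/12 s, in which the tool goes at most 41.7 mm and 7.16 degrees, less where a joint would pass 70% of its speed; a pose out of reach is approached as far as the arm can. A call with a gripper value outside its range is refused whole. The fingers move at their own pace and stop on an object; the grip force is fixed at half the most. Time passes only in rows, so rows that repeat a pose let the fingers close. It gives the time, the measured TCP pose, the force, the opening and the grip force at its end, in the units of the state.
- robot.sense(): the state, without advancing time (a new reading comes with each control period).
- robot.read_camera(name): name is "side" or "top" or "wrist"; returns (picture, depth): 384x512x3 uint8, red, green, blue; 384x512 float32, m along the optical axis (not along the pixel's ray), 0 where there is no reading.
- robot.get_calibration(name): a dict with "camera_matrix" (3x3 intrinsics, pixels), "xyz" and "orientation" of the camera in the world. Camera axes: x right, y down, z forward; pixel columns grow to the right and rows downward; lengths in m; the calibration is good to about 2 mm. A picture is of the moment at which its call begins: read the wrist's pose just before it. get_calibration takes no time and is no camera call; for the wrist camera it gives the pose at the moment of the call.
- robot.finish_job(): hands the job in; it is judged then, once.
The state is a dict: "time": time; "joints": joint angles; "qd": joint speeds; "effort": joint torques, N m; "ee_pos": TCP position; "tool_rot": TCP orientation; "ft_force": force on the tool from outside, world axes, zero at the start; "ft_torque": the same for the moment, N m; "gripper_width": finger opening in m; "gripper_force": force on a finger pad.
Only numpy, scipy, OpenCV 4.12 (cv2) and the standard library are available. Lean on these libraries where they do the work, as an engineer would, in place of code of your own. Each camera call takes 0.05 s, during which the arm holds its last target. There are 200 camera calls.

## Working session

There is one attempt and no reset: what is moved stays moved. The work goes in short steps, Python scripts to look and compute and a tool call to move; the robot and the scene stay as the last step left them, time stands still between calls to the robot, and variables do not carry over. Pictures are saved under pics/ and viewed, at most 10 in all, crops included, and the job is handed in when it is done.

Besides the shell and the picture viewer there is one more tool, called after ">>>" as name([rows], argument=value, ...), one row to a line, values as JSON. move_arm: Moves the arm, as the interface text tells. Its arguments: {"type":"object","properties":{"commands":{"type":"array","items":{"type":"object","properties":{"wx":{"type":"number"},"wy":{"type":"number"},"wz":{"type":"number"},"dx":{"type":"number"},"dy":{"type":"number"},"dz":{"type":"number"},"hand":{"type":"number"}}}}},"required":["commands"]}

```bash
mkdir -p pics; cat > h.py <<'E'
import numpy as np, cv2
from scipy.spatial.transform import Rotation as R
from plant import robot
def cam(n):
    c=robot.get_calibration(n); p,d=robot.read_camera(n); return p,d,c
def ray(c,u,v,z):
    K=np.array(c["camera_matrix"]);r=R.from_quat(c["orientation"]).as_matrix()@np.linalg.inv(K)@np.array([u,v,1.])
    o=np.array(c["xyz"]);return o+r*(z-o[2])/r[2]
def pts(c,d):
    K=np.array(c["camera_matrix"]);v,u=np.mgrid[:d.shape[0],:d.shape[1]]
    P=np.stack([(u-K[0,2])/K[0,0]*d,(v-K[1,2])/K[1,1]*d,d],-1)
    return P@R.from_quat(c["orientation"]).as_matrix().T+np.array(c["xyz"])
def save(n,p): cv2.imwrite("pics/"+n+".png",cv2.cvtColor(p,cv2.COLOR_RGB2BGR))
E
python3 - <<'E'
from h import *
a,d,c=cam("top");b,_,c2=cam("side")
np.savez("t0.npz",a=a,d=d,b=b)
save("a",np.vstack([a,b])[:, :] if 0 else cv2.resize(a,(768,576)));save("b",b)
print(c,c2,robot.sense()["time"],robot.sense()["tool_rot"])
E
```

```text
{'camera_matrix': array([[380.11781705,   0.        , 253.27342329],
       [  0.        , 380.11781705, 193.13563246],
       [  0.        ,   0.        ,   1.        ]]), 'xyz': array([0.36703652, 0.07594124, 1.01303686]), 'orientation': array([ 0.73788481, -0.6673539 ,  0.06928137, -0.07324524])} {'camera_matrix': array([[482.83266264,   0.        , 257.9590548 ],
       [  0.        , 482.83266264, 194.18862933],
       [  0.        ,   0.        ,   1.        ]]), 'xyz': array([-0.20658453, -0.59869699,  0.71613047]), 'orientation': array([ 0.79965336, -0.36112572,  0.18713064, -0.44172937])} 0.1 [ 1.38939562e-01  9.90300653e-01 -5.99192012e-04 -2.35097598e-04]
```

View pics/a.png

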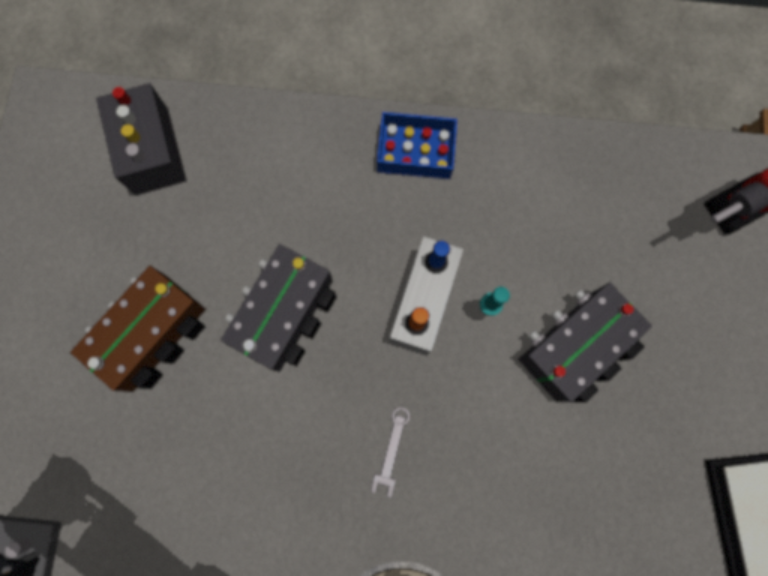

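View pics/b.png

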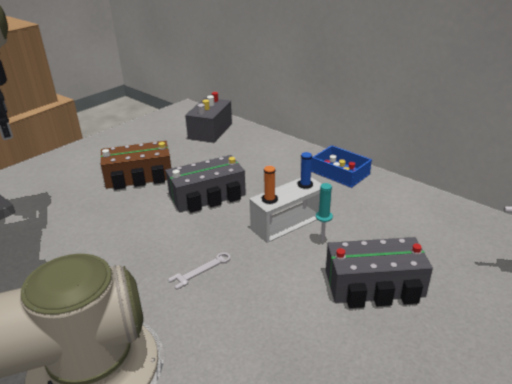

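The top view (768 px wide) shows the orange grip at (419,318), the blue grip at (440,250) and the turquoise look-alike at (498,297). The target block is the dark one, with its yellow cap at (298,263) and white cap at (248,345). The brown look-alike is to its left, and the red-capped block is on the right. The side view agrees.

```bash
cat > m.py <<'E'
from h import *
def blob(p,lo,hi,box):
    h=cv2.cvtColor(p,cv2.COLOR_RGB2HSV);m=cv2.inRange(h,lo,hi);k=np.zeros_like(m);x0,x1,y0,y1=box;k[y0:y1,x0:x1]=255
    m&=k;return m
E
python3 - <<'E'
from m import *
z=np.load("t0.npz");a,d,b=z["a"],z["d"],z["b"];c=robot.get_calibration("top");P=pts(c,d)
def rep(n,lo,hi,box,h):
    m=blob(a,lo,hi,box);v,u=np.nonzero(m);q=P[v,u]
    print(n,len(u),u.mean().round(1),v.mean().round(1),"ray",ray(c,u.mean(),v.mean(),h).round(4),"dep med",np.median(q,0).round(4),"zmax",q[:,2].max().round(3))
    return m
rep("yel",(18,120,100),(35,255,255),(190,210,168,185),.096)
rep("whi",(0,0,150),(180,60,255),(158,174,222,240),.096)
mg=rep("green",(45,80,40),(85,255,255),(150,215,165,240),.08)
(cx,cy),(w,h),an=cv2.minAreaRect(np.argwhere(mg)[:,::-1].astype(np.float32));print(cx,cy,w,h,an)
for h0,n,lo,hi,box in((.226,"or",(3,150,80),(15,255,255),(260,300,195,230)),(.226,"bl",(105,120,60),(130,255,255),(275,310,155,190))):
    m=rep(n,lo,hi,box,h0);v,u=np.nonzero(m);q=P[v,u];t=q[:,2]>.216;print("top pts",t.sum(),q[t].mean(0).round(4))
# rack top by depth
k=(abs(P[...,2]-.09)<.006);k[:150]=0;k[240:]=0;k[:,:250]=0;k[:,315:]=0
pp=P[k][:,:2].astype(np.float32);r=cv2.minAreaRect(pp);print("rack",r,cv2.boxPoints(r))
k=(abs(P[...,2]-.08)<.006);k[:160]=0;k[250:]=0;k[:,:146]=0;k[:,224:]=0
pp=P[k][:,:2].astype(np.float32);r=cv2.minAreaRect(pp);print("block",r)
h=cv2.cvtColor(a,cv2.COLOR_RGB2HSV)
m=cv2.inRange(h,(0,0,120),(180,50,255))[150:240,255:315];n,l,s,cc=cv2.connectedComponentsWithStats(m);i=1+s[1:,4].argmax();uv=np.argwhere(l==i)[:,::-1]+[255,150]
w=np.array([ray(c,*x,.09)[:2] for x in uv],np.float32);print("rack rgb",cv2.minAreaRect(w))
E
```

```text
yel 42 198.2 174.9 ray [0.5864 0.2314 0.096 ] dep med [0.5873 0.2315 0.0952] zmax 0.099
whi 30 165.5 229.5 ray [0.4438 0.2924 0.096 ] dep med [0.4439 0.2925 0.0955] zmax 0.099
green 178 182.8 203.5 ray [0.5137 0.2629 0.08  ] dep med [0.5126 0.2635 0.0798] zmax 0.085
182.7794189453125 203.3676300048828 3.086973190307617 75.28787994384766 30.963754653930664
or 92 279.5 210.7 ray [0.4959 0.0301 0.226 ] dep med [0.5041 0.0267 0.1745] zmax 0.178
top pts 0 [nan nan nan]
bl 87 293.8 165.9 ray [0.5958 0.008  0.226 ] dep med [0.6106 0.0033 0.1747] zmax 0.178
top pts 0 [nan nan nan]
rack ((0.5591301918029785, 0.012813862413167953), (0.06990798562765121, 0.18162588775157928), 77.38619995117188) [[ 0.46287593 -0.00146491]
 [ 0.64011806 -0.04112806]
 [ 0.6553844   0.02709264]
 [ 0.47814232  0.06675579]]
block ((0.5148649215698242, 0.26145827770233154), (0.10071063786745071, 0.19031411409378052), 66.77115631103516)
rack rgb ((0.5602858662605286, 0.012697596102952957), (0.07501138001680374, 0.18267707526683807), 77.68903350830078)<stdin>:12: RuntimeWarning: Mean of empty slice.
  ret = um.true_divide(
```

>>> move_arm([
  {"dx": 2.8,"dy": -4,"dz": 0,"hand": 8.5},
  {"dx": 5.6,"dy": -8,"hand": 8.5},
  {"dx": 8,"dy": -11.4,"hand": 8.5},
  {"dx": 10.4,"dy": -14.8,"hand": 8.5},
  {"dx": 12.8,"dy": -18.2,"hand": 8.5},
  {"dx": 15.2,"dy": -21.6,"hand": 8.5},
  {"dx": 17.6,"dy": -25,"hand": 8.5},
  {"dx": 20,"dy": -28.4,"hand": 8.5},
  {"dx": 22.4,"dy": -31.8,"hand": 8.5},
  {"dx": 24.8,"dy": -35.2,"hand": 8.5},
])

```text
validation failed for argument at $.co...
```

>>> move_arm([
  {"dx": 2.6,"dy": -3.7,"hand": 8.5},
  {"dx": 5.3,"dy": -7.5,"hand": 8.5},
  {"dx": 8,"dy": -11.3,"hand": 8.5},
  {"dx": 10.6,"dy": -15.1,"hand": 8.5},
  {"dx": 10.6,"dy": -15.1,"hand": 8.5},
  {"dx": 10.6,"dy": -15.1,"hand": 8.5},
])

```text
validation failed for argument at $.co...
```

```bash
python3 - <<'E'
from h import *
s=robot.sense();a,d,c=cam("wrist");save("w",a);np.savez("w.npz",a=a,d=d)
print(s["time"],s["ee_pos"],s["tool_rot"],s["ft_force"],c)
h=cv2.cvtColor(a,cv2.COLOR_RGB2HSV);P=pts(c,d)
m=cv2.inRange(h,(3,150,60),(15,255,255))>0;q=P[m];print(m.sum(),np.median(q,0))
t=m&(abs(P[...,2]-.176)<.005);v,u=np.nonzero(t);
if len(u):
    (x,y),r=cv2.minEnclosingCircle(np.stack([u,v],1).astype(np.float32));print(x,y,r,P[t].mean(0),ray(c,x,y,.176))
E
```

```text
0.1 [0.15133233 0.52873441 0.40419953] [ 1.38939562e-01  9.90300653e-01 -5.99192012e-04 -2.35097598e-04] [ 0.08549554 -0.64077727  0.17716222] {'camera_matrix': array([[308.59899128,   0.        , 261.82373507],
       [  0.        , 308.59899128, 191.10692594],
       [  0.        ,   0.        ,   1.        ]]), 'xyz': array([0.08557709, 0.54689399, 0.37377536]), 'orientation': array([0.79081583, 0.5963649 , 0.08210817, 0.11053267])}
0 [nan nan nan]
  return _methods._mean(a, axis=axis, dtype=dtype,
  ret = um.true_divide(
```

The move calls were refused, probably because every key is required in each row. I'll send all seven.

>>> move_arm([
  {"wx": 0,"wy": 0,"wz": 0,"dx": 2.4,"dy": -3.4,"dz": 0,"hand": 8.5},
  {"wx": 0,"wy": 0,"wz": 0,"dx": 4.8,"dy": -6.8,"dz": 0,"hand": 8.5},
  {"wx": 0,"wy": 0,"wz": 0,"dx": 7.2,"dy": -10.2,"dz": 0,"hand": 8.5},
  {"wx": 0,"wy": 0,"wz": 0,"dx": 9.6,"dy": -13.6,"dz": 0,"hand": 8.5},
  {"wx": 0,"wy": 0,"wz": 0,"dx": 12,"dy": -17,"dz": 0,"hand": 8.5},
  {"wx": 0,"wy": 0,"wz": 0,"dx": 14.4,"dy": -20.4,"dz": 0,"hand": 8.5},
  {"wx": 0,"wy": 0,"wz": 0,"dx": 16.8,"dy": -23.8,"dz": 0,"hand": 8.5},
  {"wx": 0,"wy": 0,"wz": 0,"dx": 19.2,"dy": -27.2,"dz": 0,"hand": 8.5},
  {"wx": 0,"wy": 0,"wz": 0,"dx": 21.6,"dy": -30.6,"dz": 0,"hand": 8.5},
  {"wx": 0,"wy": 0,"wz": 0,"dx": 24,"dy": -34,"dz": 0,"hand": 8.5},
])

```text
time: 0.98
ee_pos: [0.392, 0.1868, 0.4048]
tool_rot: [0.139, 0.99, 0.0, 0.0]
ft_force: [0.8, 0.6, 0.4]
gripper_width: 0.0854
gripper_force: 0.0
```

>>> move_arm([
  {"wx": 0,"wy": 0,"wz": 0,"dx": 2.3,"dy": -3.2,"dz": 0,"hand": 8.5},
  {"wx": 0,"wy": 0,"wz": 0,"dx": 4.6,"dy": -6.4,"dz": 0,"hand": 8.5},
  {"wx": 0,"wy": 0,"wz": 0,"dx": 6.9,"dy": -9.6,"dz": 0,"hand": 8.5},
  {"wx": 0,"wy": 0,"wz": 0,"dx": 9.2,"dy": -12.8,"dz": 0,"hand": 8.5},
  {"wx": 0,"wy": 0,"wz": 0,"dx": 11.3,"dy": -16.1,"dz": 0,"hand": 8.5},
  {"wx": 0,"wy": 0,"wz": 0,"dx": 11.3,"dy": -16.1,"dz": 0,"hand": 8.5},
  {"wx": 0,"wy": 0,"wz": 0,"dx": 11.3,"dy": -16.1,"dz": 0,"hand": 8.5},
])

```text
time: 1.57
ee_pos: [0.505, 0.0263, 0.404]
tool_rot: [0.14, 0.99, 0.0, -0.001]
ft_force: [0.3, 0.3, 0.2]
gripper_width: 0.0847
gripper_force: 0.0
```

```bash
python3 - <<'E'
from h import *
s=robot.sense();a,d,c=cam("wrist");save("w",a);np.savez("w.npz",a=a,d=d)
print(s["time"],s["ee_pos"],s["tool_rot"],s["ft_force"],c)
h=cv2.cvtColor(a,cv2.COLOR_RGB2HSV);P=pts(c,d)
m=cv2.inRange(h,(3,150,60),(15,255,255))>0;q=P[m];print(m.sum(),np.median(q,0))
t=m&(abs(P[...,2]-.176)<.005);v,u=np.nonzero(t);
if len(u):
    (x,y),r=cv2.minEnclosingCircle(np.stack([u,v],1).astype(np.float32));print(x,y,r,P[t].mean(0),ray(c,x,y,.176))
E
```

```text
1.5667 [0.50502467 0.02626313 0.40401854] [ 1.40410576e-01  9.90093140e-01  6.62520076e-05 -6.63541325e-04] [0.27618063 0.25351316 0.16977931] {'camera_matrix': array([[308.59899128,   0.        , 261.82373507],
       [  0.        , 308.59899128, 191.10692594],
       [  0.        ,   0.        ,   1.        ]]), 'xyz': array([0.43930667, 0.04465652, 0.37368875]), 'orientation': array([0.79180923, 0.59516562, 0.08211465, 0.10987818])}
1582 [0.5013384  0.02563436 0.17557533]
260.9571533203125 209.6571502685547 18.185009002685547 [0.50562796 0.02462082 0.17611737] [0.50526064 0.02479778 0.176     ]
```

View pics/w.png

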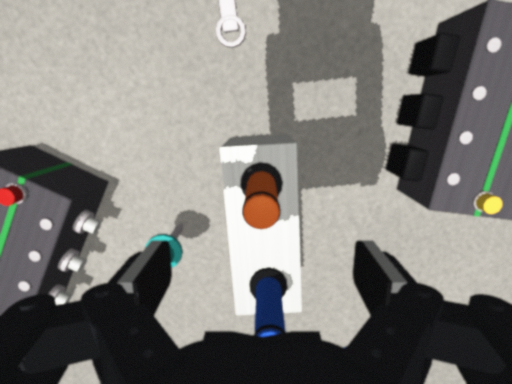

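The wrist view shows the orange top at (261,210), blue behind it at (268,300), and the turquoise probe at (165,248) near the left finger. I'll check that clearance before descending.

```bash
python3 - <<'E'
from h import *
for n,f in(("top","t0.npz"),("wrist","w.npz")):
    z=np.load(f);a,d=z["a"],z["d"];c=robot.get_calibration(n);P=pts(c,d)
    m=cv2.inRange(cv2.cvtColor(a,cv2.COLOR_RGB2HSV),(82,120,40),(98,255,255))>0;q=P[m];print(n,m.sum(),q.min(0).round(3),q.max(0).round(3),q[q[:,2]>q[:,2].max()-.01].mean(0).round(3))
    if n=="wrist":
        k=(abs(P[...,2]-.09)<.004);k[:130]=0;k[320:]=0;k[:,:210]=0;k[:,310:]=0;print(cv2.minAreaRect(P[k][:,:2].astype(np.float32)))
        m=cv2.inRange(cv2.cvtColor(a,cv2.COLOR_RGB2HSV),(20,120,100),(35,255,255))>0;print(np.median(P[m],0))
E
```

```text
top 228 [ 0.536 -0.114  0.071] [ 0.57  -0.078  0.159] [ 0.553 -0.095  0.154]
wrist 383 [ 0.439 -0.11   0.072] [0.572 0.046 0.374] [0.439 0.046 0.374]
((0.5603505373001099, 0.011810984462499619), (0.07023563235998154, 0.18082480132579803), 77.3416976928711)
[0.58564925 0.2278534  0.09597213]
```

>>> move_arm([
  {"wx": 0,"wy": 0,"wz": 0,"dx": 0,"dy": -0.1,"dz": -2,"hand": 8.5},
  {"wx": 0,"wy": 0,"wz": 0,"dx": 0,"dy": -0.1,"dz": -4,"hand": 8.5},
  {"wx": 0,"wy": 0,"wz": 0,"dx": 0,"dy": -0.1,"dz": -6,"hand": 8.5},
  {"wx": 0,"wy": 0,"wz": 0,"dx": 0,"dy": -0.1,"dz": -8,"hand": 8.5},
  {"wx": 0,"wy": 0,"wz": 0,"dx": 0,"dy": -0.1,"dz": -9.5,"hand": 8.5},
  {"wx": 0,"wy": 0,"wz": 0,"dx": 0,"dy": -0.1,"dz": -10.7,"hand": 8.5},
  {"wx": 0,"wy": 0,"wz": 0,"dx": 0,"dy": -0.1,"dz": -10.7,"hand": 8.5},
  {"wx": 0,"wy": 0,"wz": 0,"dx": 0,"dy": -0.1,"dz": -10.7,"hand": 8.5},
])

```text
time: 2.28
ee_pos: [0.5039, 0.0278, 0.2979]
tool_rot: [0.138, 0.99, 0.0, -0.0]
ft_force: [0.2, -0.0, -0.2]
gripper_width: 0.0852
gripper_force: 0.0
```

>>> move_arm([
  {"wx": 0,"wy": 0,"wz": 0,"dx": 0,"dy": 0,"dz": 0,"hand": 5},
  {"wx": 0,"wy": 0,"wz": 0,"dx": 0,"dy": 0,"dz": 0,"hand": 4},
  {"wx": 0,"wy": 0,"wz": 0,"dx": 0,"dy": 0,"dz": 0,"hand": 3},
  {"wx": 0,"wy": 0,"wz": 0,"dx": 0,"dy": 0,"dz": 0,"hand": 1.5},
  {"wx": 0,"wy": 0,"wz": 0,"dx": 0,"dy": 0,"dz": 0,"hand": 1.5},
  {"wx": 0,"wy": 0,"wz": 0,"dx": 0,"dy": 0,"dz": 0,"hand": 1.5},
  {"wx": 0,"wy": 0,"wz": 0,"dx": 0,"dy": 0,"dz": 0,"hand": 1.5},
  {"wx": 0,"wy": 0,"wz": 0,"dx": 0,"dy": 0,"dz": 0,"hand": 1.5},
  {"wx": 0,"wy": 0,"wz": 0,"dx": 0,"dy": 0,"dz": 0,"hand": 1.5},
  {"wx": 0,"wy": 0,"wz": 0,"dx": 0,"dy": 0,"dz": 0,"hand": 1.5},
])

```text
time: 3.12
ee_pos: [0.5044, 0.0267, 0.2981]
tool_rot: [0.139, 0.99, -0.0, 0.0]
ft_force: [-1.1, -0.6, 6.6]
gripper_width: 0.0248
gripper_force: 58.6
```

>>> move_arm([
  {"wx": 0,"wy": 0,"wz": 0,"dx": 0,"dy": 0,"dz": 1,"hand": 1.5},
  {"wx": 0,"wy": 0,"wz": 0,"dx": 0,"dy": 0,"dz": 2.5,"hand": 1.5},
  {"wx": 0,"wy": 0,"wz": 0,"dx": 0,"dy": 0,"dz": 4,"hand": 1.5},
  {"wx": 0,"wy": 0,"wz": 0,"dx": 0,"dy": 0,"dz": 5.5,"hand": 1.5},
  {"wx": 0,"wy": 0,"wz": 0,"dx": 0,"dy": 0,"dz": 7.5,"hand": 1.5},
  {"wx": 0,"wy": 0,"wz": 0,"dx": 0,"dy": 0,"dz": 9.5,"hand": 1.5},
  {"wx": 0,"wy": 0,"wz": 0,"dx": 0,"dy": 0,"dz": 11.5,"hand": 1.5},
  {"wx": 0,"wy": 0,"wz": 0,"dx": 0,"dy": 0,"dz": 12,"hand": 1.5},
  {"wx": 0,"wy": 0,"wz": 0,"dx": 0,"dy": 0,"dz": 12,"hand": 1.5},
  {"wx": 0,"wy": 0,"wz": 0,"dx": 0,"dy": 0,"dz": 12,"hand": 1.5},
])

```text
time: 3.95
ee_pos: [0.5042, 0.0267, 0.4166]
tool_rot: [0.139, 0.99, 0.0, -0.001]
ft_force: [-0.2, 0.2, -1.0]
gripper_width: 0.0245
gripper_force: 58.9
```

```bash
python3 - <<'E'
from h import *
print(robot.sense()["ee_pos"]);b,d,c=cam("side");w,dw,cw=cam("wrist");print(robot.sense()["ee_pos"])
np.savez("g.npz",b=b,d=d,w=w,dw=dw)
K=np.array(c["camera_matrix"]);p=np.array([.505,.025,.2])-c["xyz"];q=K@R.from_quat(c["orientation"]).inv().apply(p);u,v=(q[:2]/q[2]).astype(int);print(u,v)
save("g",np.hstack([cv2.resize(b[v-60:v+70,u-50:u+50],None,fx=4,fy=4)[:512],np.vstack([w[:384,56:456],np.zeros((136,400,3),np.uint8)])[:512]]))
E
```

```text
[0.50424476 0.02673487 0.4165802 ]
[0.5043068  0.0267271  0.41622673]
268 159
```

View pics/g.png

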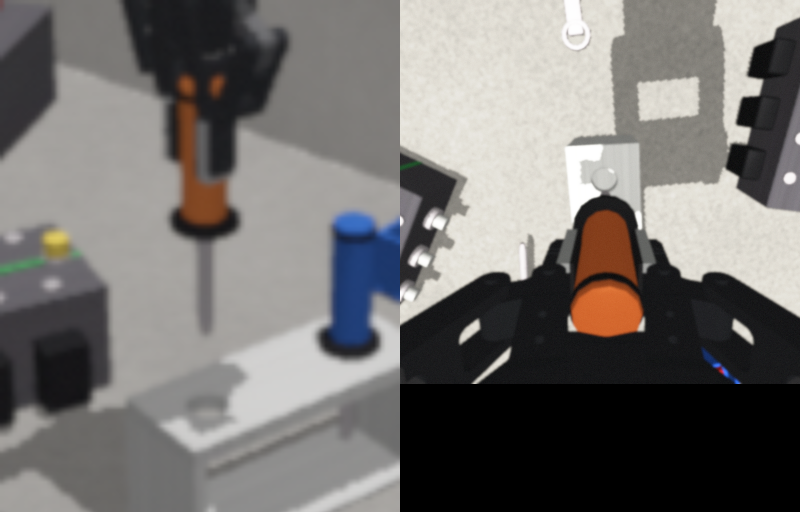

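Left crop: the probe hangs vertically in the fingers with its tip at crop (206,333), so side pixel (269.5,182). The hole is free at (207,405), and blue is undisturbed. I'll triangulate the tip and the hole.

```bash
python3 - <<'E'
from h import *
z=np.load("g.npz");c=robot.get_calibration("side");b=z["b"].astype(int)
for v in(175,178,180,181,182,183,184): print(v,b[v,262:278].sum(1)//3)
for h in(.132,.136,.140): print(h,ray(c,269.5,182,h).round(4))
for u,v in((269.5,162),(269.5,172)):print([ray(c,u,v,h).round(4) for h in (.16,.17,.18)])
print("hole side",ray(c,218+207/4,99+405/4,.09))
cw=robot.get_calibration("wrist");print("hole wrist",ray(cw,260.5,179.5,.09))
P=pts(cw,z["dw"]);k=(abs(P[...,2]-.09)<.004);k[:,:210]=0;k[:,320:]=0;
print("depth at spot",P[174:186:4,260])
E
```

```text
175 [162 162 162 161 152 129 111 109 112 142 160 162 162 163 163 163]
178 [163 164 164 163 160 138 113 109 112 141 160 162 162 162 162 160]
180 [160 160 160 161 159 143 119 111 118 145 161 162 163 163 164 163]
181 [160 161 160 161 161 149 126 113 124 148 161 163 162 163 164 163]
182 [161 161 161 160 160 154 139 128 140 155 162 162 162 162 161 162]
183 [161 162 162 161 160 159 154 150 154 159 161 162 161 161 162 162]
184 [160 161 162 162 161 159 158 158 160 160 160 160 161 162 163 162]
0.132 [0.5191 0.0343 0.132 ]
0.136 [0.5142 0.03   0.136 ]
0.14 [0.5092 0.0256 0.14  ]
[array([0.5537, 0.064 , 0.16  ]), array([0.54  , 0.0521, 0.17  ]), array([0.5264, 0.0401, 0.18  ])]
[array([0.5178, 0.0329, 0.16  ]), array([0.5048, 0.0216, 0.17  ]), array([0.4918, 0.0102, 0.18  ])]
hole side [0.50904049 0.02518393 0.09      ]
hole wrist [0.50652645 0.02380537 0.09      ]
depth at spot [[0.5192273  0.01903754 0.00408634]
 [0.52406768 0.01764797 0.0047692 ]
 [0.52926831 0.01614463 0.00401235]]
```

>>> move_arm([
  {"wx": 0,"wy": 0,"wz": 0,"dx": 0.4,"dy": 1.5,"dz": 0.2,"hand": 1.5},
  {"wx": 0,"wy": 0,"wz": 0,"dx": 1.3,"dy": 4.2,"dz": 0.2,"hand": 1.5},
  {"wx": 0,"wy": 0,"wz": 0,"dx": 2.2,"dy": 7.1,"dz": 0.2,"hand": 1.5},
  {"wx": 0,"wy": 0,"wz": 0,"dx": 3.1,"dy": 10,"dz": 0.2,"hand": 1.5},
  {"wx": 0,"wy": 0,"wz": 0,"dx": 4,"dy": 12.9,"dz": 0.2,"hand": 1.5},
  {"wx": 0,"wy": 0,"wz": 0,"dx": 4.9,"dy": 15.8,"dz": 0.2,"hand": 1.5},
  {"wx": 0,"wy": 0,"wz": 0,"dx": 5.8,"dy": 18.7,"dz": 0.2,"hand": 1.5},
  {"wx": 0,"wy": 0,"wz": 0,"dx": 6.4,"dy": 20.6,"dz": 0.2,"hand": 1.5},
  {"wx": 0,"wy": 0,"wz": 0,"dx": 6.6,"dy": 21.2,"dz": 0.2,"hand": 1.5},
  {"wx": 0,"wy": 0,"wz": 0,"dx": 6.6,"dy": 21.2,"dz": 0.2,"hand": 1.5},
])

```text
time: 4.88
ee_pos: [0.5706, 0.2399, 0.4181]
tool_rot: [0.138, 0.99, -0.0, -0.001]
ft_force: [0.4, -0.5, -1.0]
gripper_width: 0.0248
gripper_force: 59.0
```

>>> move_arm([
  {"wx": 0,"wy": 0,"wz": 0,"dx": 0,"dy": 0,"dz": -0.7,"hand": 1.5},
  {"wx": 0,"wy": 0,"wz": 0,"dx": 0,"dy": 0,"dz": -1.4,"hand": 1.5},
  {"wx": 0,"wy": 0,"wz": 0,"dx": 0,"dy": 0,"dz": -2.1,"hand": 1.5},
  {"wx": 0,"wy": 0,"wz": 0,"dx": 0,"dy": 0,"dz": -2.8,"hand": 1.5},
  {"wx": 0,"wy": 0,"wz": 0,"dx": 0,"dy": 0,"dz": -3.4,"hand": 1.5},
  {"wx": 0,"wy": 0,"wz": 0,"dx": 0,"dy": 0,"dz": -3.4,"hand": 1.5},
  {"wx": 0,"wy": 0,"wz": 0,"dx": 0,"dy": 0,"dz": -3.4,"hand": 1.5},
])

```text
time: 5.47
ee_pos: [0.5704, 0.2385, 0.3854]
tool_rot: [0.139, 0.99, -0.0, -0.0]
ft_force: [0.7, 1.0, -0.5]
gripper_width: 0.0248
gripper_force: 59.0
```

```bash
python3 - <<'E'
from h import *
s=robot.sense();print(s["time"],s["ee_pos"],s["ft_force"],s["gripper_width"]);b,d,c=cam("side");w,dw,cw=cam("wrist")
np.savez("s.npz",b=b,d=d,w=w,dw=dw)
save("s",np.hstack([cv2.resize(b[140:215,150:260],None,fx=4,fy=4),cv2.resize(w[:384,100:420],(360,432))[:300]]))
E
```

```text
5.4667 [0.57039939 0.23854501 0.38542378] [ 0.66311876  0.9770127  -0.54801289] 0.024817284167134575
```

View pics/s.png

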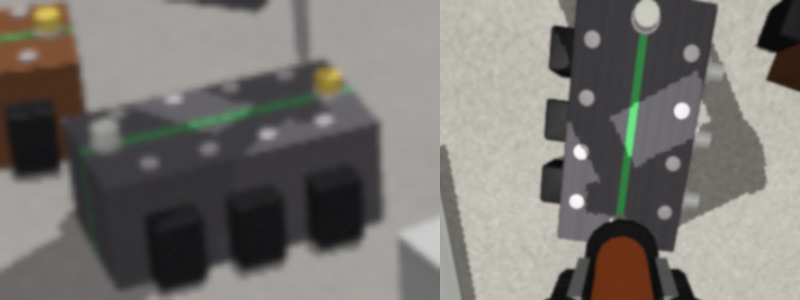

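Side crop: the tip is at about (303,62), above the seam just inboard of the yellow cap at (327,80). The wrist crop shows the seam lined up under the probe. Next I'll refine the seam line and the tip.

```bash
python3 - <<'E'
from h import *
z=np.load("s.npz");cw=robot.get_calibration("wrist");c=robot.get_calibration("side");w=z["w"];b=z["b"].astype(int)
m=cv2.inRange(cv2.cvtColor(w,cv2.COLOR_RGB2HSV),(45,100,40),(85,255,255));m[:, :200]=0;m[:,350:]=0
uv=np.argwhere(m)[:,::-1];g=np.array([ray(cw,*x,.08)[:2] for x in uv],np.float32);l=cv2.fitLine(g,cv2.DIST_HUBER,0,.01,.01).ravel();print("seam wrist",l,g.min(0),g.max(0))
hsv=cv2.cvtColor(w,cv2.COLOR_RGB2HSV);P=pts(cw,z["dw"]);k=(abs(P[...,2]-.096)<.003)&(hsv[...,1]<60)&(hsv[...,2]>120);print("white",k.sum(),P[k].mean(0))
e=np.array([-.9194,.3935]);C=np.array([.515,.262]);n=np.array([-e[1],e[0]])
print("lateral of seam pt",n@(l[2:]-C),"lat white",n@(P[k].mean(0)[:2]-C),e@(P[k].mean(0)[:2]-C))
K=np.array(c["camera_matrix"])
def pj(p): q=K@R.from_quat(c["orientation"]).inv().apply(np.array(p)-c["xyz"]);return (q[:2]/q[2]).round(1)
print("tip pred",pj([.5704,.2385,.1074]),"cap pred",pj([*(C-.078*e),.096]),pj([*(C+.078*e),.096]))
for v in range(150,160):print(v,b[v,218:234].sum(1)//3)
E
```

```text
seam wrist [ 0.91825366 -0.39599267  0.5123633   0.2618418 ] [0.45392495 0.23120104] [0.57828957 0.289164  ]
white 524 [0.46119296 0.26313811 0.09636143]
lateral of seam pt 0.0011829812899112853 lat white 0.020126690931337014 0.04991803467293812
tip pred [224.2 156.6] cap pred [230.6 159. ] [174.6 172.1]
150 [157 157 157 157 155 138 114 107 108 138 156 159 159 160 159 159]
151 [159 159 158 157 156 140 117 107 109 135 155 160 160 160 160 160]
152 [158 159 159 159 158 144 121 108 108 133 153 159 159 159 160 160]
153 [158 159 159 160 158 149 126 109 112 139 156 158 157 158 159 160]
154 [158 158 159 160 159 156 136 112 112 132 145 144 141 147 156 159]
155 [158 157 158 157 153 147 130 107 102 103 105  99  91 110 139 155]
156 [155 150 148 143 131 114  99  86  77  71  70  74  77  89 119 145]
157 [133 126 124 117 104  87  70  66  64  63  71  88  98 105 120 145]
158 [ 85 106 121 121 114  92  67  64  64  65  80 101 113 121 136 156]
159 [ 68  90 105 107  96  77  65  64  63  65  79  98 111 125 145 150]
```

>>> move_arm([
  {"wx": 0,"wy": 0,"wz": 0,"dx": 0,"dy": 0,"dz": -0.3,"hand": 1.5},
  {"wx": 0,"wy": 0,"wz": 0,"dx": 0,"dy": 0,"dz": -0.6,"hand": 1.5},
  {"wx": 0,"wy": 0,"wz": 0,"dx": 0,"dy": 0,"dz": -0.9,"hand": 1.5},
  {"wx": 0,"wy": 0,"wz": 0,"dx": 0,"dy": 0,"dz": -1.2,"hand": 1.5},
  {"wx": 0,"wy": 0,"wz": 0,"dx": 0,"dy": 0,"dz": -1.5,"hand": 1.5},
  {"wx": 0,"wy": 0,"wz": 0,"dx": 0,"dy": 0,"dz": -1.8,"hand": 1.5},
  {"wx": 0,"wy": 0,"wz": 0,"dx": 0,"dy": 0,"dz": -2,"hand": 1.5},
  {"wx": 0,"wy": 0,"wz": 0,"dx": 0,"dy": 0,"dz": -2,"hand": 1.5},
  {"wx": 0,"wy": 0,"wz": 0,"dx": 0,"dy": 0,"dz": -2,"hand": 1.5},
  {"wx": 0,"wy": 0,"wz": 0,"dx": 0,"dy": 0,"dz": -2,"hand": 1.5},
])

```text
time: 6.4
ee_pos: [0.5704, 0.2387, 0.3659]
tool_rot: [0.139, 0.99, 0.0, 0.0]
ft_force: [0.1, 0.4, -0.9]
gripper_width: 0.0247
gripper_force: 59.0
```

```bash
python3 - <<'E'
from h import *
s=robot.sense();p=s["ee_pos"];print(s["time"],p,s["ft_force"])
e=np.array([-.9194,.3935]);C=np.array([.515,.262]);n=np.array([-e[1],e[0]]);print("x",e@(p[:2]-C),"lat",n@(p[:2]-C),"tip z",p[2]-.278)
b,d,c=cam("side");save("s2",cv2.resize(b[130:205,150:260],None,fx=6,fy=6))
E
```

```text
6.4 [0.57038663 0.2387469  0.36587454] [ 0.13019912  0.38460714 -0.94873686]
x -0.06007255695910364 lat -0.00041573909621650556 tip z 0.08787453778226051
```

View pics/s2.png

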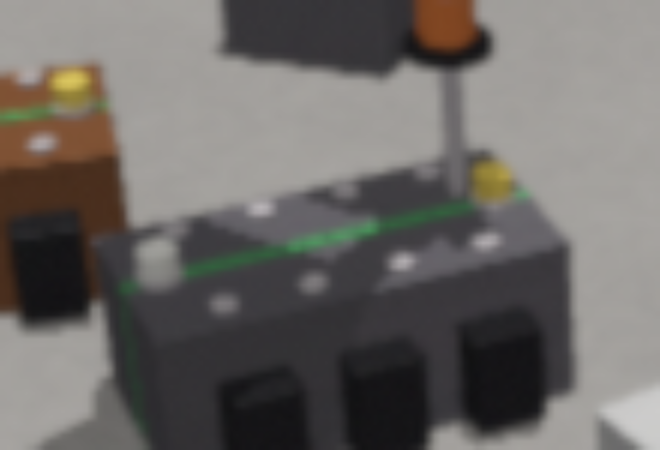

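The tip at (457,192) is a few mm above the seam and clear of the yellow cap at (492,183). I'll start the sweep and drop 2 mm as it goes.

>>> move_arm([
  {"wx": 0,"wy": 0,"wz": 0,"dx": 0,"dy": 0,"dz": -0.2,"hand": 1.5},
  {"wx": 0,"wy": 0,"wz": 0,"dx": -0.28,"dy": 0.12,"dz": -0.2,"hand": 1.5},
  {"wx": 0,"wy": 0,"wz": 0,"dx": -0.56,"dy": 0.24,"dz": -0.2,"hand": 1.5},
  {"wx": 0,"wy": 0,"wz": 0,"dx": -0.84,"dy": 0.36,"dz": -0.2,"hand": 1.5},
  {"wx": 0,"wy": 0,"wz": 0,"dx": -1.12,"dy": 0.48,"dz": -0.2,"hand": 1.5},
  {"wx": 0,"wy": 0,"wz": 0,"dx": -1.4,"dy": 0.6,"dz": -0.2,"hand": 1.5},
  {"wx": 0,"wy": 0,"wz": 0,"dx": -1.68,"dy": 0.72,"dz": -0.2,"hand": 1.5},
  {"wx": 0,"wy": 0,"wz": 0,"dx": -1.96,"dy": 0.84,"dz": -0.2,"hand": 1.5},
  {"wx": 0,"wy": 0,"wz": 0,"dx": -2.24,"dy": 0.96,"dz": -0.2,"hand": 1.5},
  {"wx": 0,"wy": 0,"wz": 0,"dx": -2.52,"dy": 1.08,"dz": -0.2,"hand": 1.5},
])

```text
time: 7.28
ee_pos: [0.5449, 0.2497, 0.3637]
tool_rot: [0.139, 0.99, 0.0, 0.0]
ft_force: [1.1, -0.4, -1.5]
gripper_width: 0.0249
gripper_force: 59.0
```

>>> move_arm([
  {"wx": 0,"wy": 0,"wz": 0,"dx": -0.28,"dy": 0.12,"dz": 0,"hand": 1.5},
  {"wx": 0,"wy": 0,"wz": 0,"dx": -0.56,"dy": 0.24,"dz": 0,"hand": 1.5},
  {"wx": 0,"wy": 0,"wz": 0,"dx": -0.84,"dy": 0.36,"dz": 0,"hand": 1.5},
  {"wx": 0,"wy": 0,"wz": 0,"dx": -1.12,"dy": 0.48,"dz": 0,"hand": 1.5},
  {"wx": 0,"wy": 0,"wz": 0,"dx": -1.4,"dy": 0.6,"dz": 0,"hand": 1.5},
  {"wx": 0,"wy": 0,"wz": 0,"dx": -1.68,"dy": 0.72,"dz": 0,"hand": 1.5},
  {"wx": 0,"wy": 0,"wz": 0,"dx": -1.96,"dy": 0.84,"dz": 0,"hand": 1.5},
  {"wx": 0,"wy": 0,"wz": 0,"dx": -2.24,"dy": 0.96,"dz": 0,"hand": 1.5},
  {"wx": 0,"wy": 0,"wz": 0,"dx": -2.52,"dy": 1.08,"dz": 0,"hand": 1.5},
  {"wx": 0,"wy": 0,"wz": 0,"dx": -2.8,"dy": 1.2,"dz": 0,"hand": 1.5},
])

```text
time: 8.12
ee_pos: [0.5169, 0.2617, 0.3637]
tool_rot: [0.139, 0.99, 0.0, 0.0]
ft_force: [0.4, -0.3, -0.4]
gripper_width: 0.0246
gripper_force: 59.0
```

>>> move_arm([
  {"wx": 0,"wy": 0,"wz": 0,"dx": -0.28,"dy": 0.12,"dz": 0,"hand": 1.5},
  {"wx": 0,"wy": 0,"wz": 0,"dx": -0.56,"dy": 0.24,"dz": 0,"hand": 1.5},
  {"wx": 0,"wy": 0,"wz": 0,"dx": -0.84,"dy": 0.36,"dz": 0,"hand": 1.5},
  {"wx": 0,"wy": 0,"wz": 0,"dx": -1.12,"dy": 0.48,"dz": 0,"hand": 1.5},
  {"wx": 0,"wy": 0,"wz": 0,"dx": -1.4,"dy": 0.6,"dz": 0,"hand": 1.5},
  {"wx": 0,"wy": 0,"wz": 0,"dx": -1.68,"dy": 0.72,"dz": 0,"hand": 1.5},
  {"wx": 0,"wy": 0,"wz": 0,"dx": -1.96,"dy": 0.84,"dz": 0,"hand": 1.5},
  {"wx": 0,"wy": 0,"wz": 0,"dx": -2.24,"dy": 0.96,"dz": 0,"hand": 1.5},
  {"wx": 0,"wy": 0,"wz": 0,"dx": -2.52,"dy": 1.08,"dz": 0,"hand": 1.5},
  {"wx": 0,"wy": 0,"wz": 0,"dx": -2.8,"dy": 1.2,"dz": 0,"hand": 1.5},
])

```text
time: 8.95
ee_pos: [0.4889, 0.2737, 0.3637]
tool_rot: [0.139, 0.99, -0.0, -0.0]
ft_force: [0.2, -0.1, -0.9]
gripper_width: 0.0248
gripper_force: 59.0
```

>>> move_arm([
  {"wx": 0,"wy": 0,"wz": 0,"dx": -0.28,"dy": 0.12,"dz": 0,"hand": 1.5},
  {"wx": 0,"wy": 0,"wz": 0,"dx": -0.56,"dy": 0.24,"dz": 0,"hand": 1.5},
  {"wx": 0,"wy": 0,"wz": 0,"dx": -0.84,"dy": 0.36,"dz": 0,"hand": 1.5},
  {"wx": 0,"wy": 0,"wz": 0,"dx": -1.12,"dy": 0.48,"dz": 0,"hand": 1.5},
  {"wx": 0,"wy": 0,"wz": 0,"dx": -1.4,"dy": 0.6,"dz": 0,"hand": 1.5},
  {"wx": 0,"wy": 0,"wz": 0,"dx": -1.68,"dy": 0.72,"dz": 0,"hand": 1.5},
  {"wx": 0,"wy": 0,"wz": 0,"dx": -1.96,"dy": 0.84,"dz": 0,"hand": 1.5},
  {"wx": 0,"wy": 0,"wz": 0,"dx": -2.24,"dy": 0.96,"dz": 0,"hand": 1.5},
  {"wx": 0,"wy": 0,"wz": 0,"dx": -2.52,"dy": 1.08,"dz": 0,"hand": 1.5},
  {"wx": 0,"wy": 0,"wz": 0,"dx": -2.8,"dy": 1.2,"dz": 0,"hand": 1.5},
])

```text
time: 9.78
ee_pos: [0.4609, 0.2857, 0.3637]
tool_rot: [0.139, 0.99, 0.0, 0.0]
ft_force: [0.6, -0.0, -1.0]
gripper_width: 0.0247
gripper_force: 59.0
```

>>> move_arm([
  {"wx": 0,"wy": 0,"wz": 0,"dx": 0,"dy": 0,"dz": 0,"hand": 1.5},
  {"wx": 0,"wy": 0,"wz": 0,"dx": 0,"dy": 0,"dz": 0,"hand": 1.5},
  {"wx": 0,"wy": 0,"wz": 0,"dx": 0,"dy": 0,"dz": 0,"hand": 1.5},
  {"wx": 0,"wy": 0,"wz": 0,"dx": 0,"dy": 0,"dz": 0.3,"hand": 1.5},
  {"wx": 0,"wy": 0,"wz": 0,"dx": 0,"dy": 0,"dz": 0.6,"hand": 1.5},
  {"wx": 0,"wy": 0,"wz": 0,"dx": 0,"dy": 0,"dz": 1.5,"hand": 1.5},
  {"wx": 0,"wy": 0,"wz": 0,"dx": 0,"dy": 0,"dz": 3,"hand": 1.5},
  {"wx": 0,"wy": 0,"wz": 0,"dx": 0,"dy": 0,"dz": 4.5,"hand": 1.5},
  {"wx": 0,"wy": 0,"wz": 0,"dx": 0,"dy": 0,"dz": 5.3,"hand": 1.5},
  {"wx": 0,"wy": 0,"wz": 0,"dx": 0,"dy": 0,"dz": 5.5,"hand": 1.5},
])

```text
time: 10.62
ee_pos: [0.4611, 0.2855, 0.4207]
tool_rot: [0.139, 0.99, 0.001, 0.002]
ft_force: [0.3, -0.2, -0.5]
gripper_width: 0.0247
gripper_force: 59.0
```

>>> move_arm([
  {"wx": 0,"wy": 0,"wz": 0,"dx": 0.2,"dy": -1.5,"dz": 0,"hand": 1.5},
  {"wx": 0,"wy": 0,"wz": 0,"dx": 0.7,"dy": -4.5,"dz": 0,"hand": 1.5},
  {"wx": 0,"wy": 0,"wz": 0,"dx": 1.2,"dy": -7.5,"dz": 0,"hand": 1.5},
  {"wx": 0,"wy": 0,"wz": 0,"dx": 1.7,"dy": -10.5,"dz": 0,"hand": 1.5},
  {"wx": 0,"wy": 0,"wz": 0,"dx": 2.2,"dy": -13.5,"dz": 0,"hand": 1.5},
  {"wx": 0,"wy": 0,"wz": 0,"dx": 2.8,"dy": -16.5,"dz": 0,"hand": 1.5},
  {"wx": 0,"wy": 0,"wz": 0,"dx": 3.3,"dy": -19.5,"dz": 0,"hand": 1.5},
  {"wx": 0,"wy": 0,"wz": 0,"dx": 3.8,"dy": -22.5,"dz": 0,"hand": 1.5},
  {"wx": 0,"wy": 0,"wz": 0,"dx": 4.2,"dy": -25,"dz": 0,"hand": 1.5},
  {"wx": 0,"wy": 0,"wz": 0,"dx": 4.4,"dy": -26,"dz": 0,"hand": 1.5},
])

```text
time: 11.45
ee_pos: [0.5055, 0.0229, 0.4182]
tool_rot: [0.14, 0.99, -0.0, -0.0]
ft_force: [0.4, 0.4, -1.0]
gripper_width: 0.0248
gripper_force: 59.0
```

>>> move_arm([
  {"wx": 0,"wy": 0,"wz": 0,"dx": 0,"dy": 0,"dz": 0,"hand": 1.5},
  {"wx": 0,"wy": 0,"wz": 0,"dx": 0,"dy": 0,"dz": 0,"hand": 1.5},
  {"wx": 0,"wy": 0,"wz": 0,"dx": 0,"dy": 0,"dz": 0,"hand": 1.5},
])

```text
time: 11.7
ee_pos: [0.5049, 0.0266, 0.4186]
tool_rot: [0.138, 0.99, 0.0, -0.0]
ft_force: [-0.2, 0.8, -1.2]
gripper_width: 0.0249
gripper_force: 59.0
```

```bash
python3 - <<'E'
from h import *
s=robot.sense();print(s["time"],s["ee_pos"],s["ft_force"]);b,d,c=cam("side");b=b.astype(int)
for v in(166,176,180,181,182,183):print(v,b[v,262:278].sum(1)//3)
save("r",cv2.resize(b[95:235,210:330].astype(np.uint8),None,fx=4,fy=4))
E
```

```text
11.7 [0.50493439 0.0266369  0.41859372] [-0.17538477  0.76456927 -1.23012974]
166 [165 165 166 166 163 140 110 108 111 134 158 166 166 166 166 167]
176 [162 162 162 162 160 142 116 110 110 123 147 159 162 163 164 163]
180 [160 160 160 161 160 153 132 113 116 143 160 162 163 164 164 163]
181 [160 160 160 161 162 160 144 129 133 151 161 162 162 163 163 163]
182 [160 161 160 160 161 161 156 152 155 160 162 162 162 162 161 161]
183 [161 162 162 161 161 160 159 159 159 160 161 161 161 161 162 162]
```

View pics/r.png

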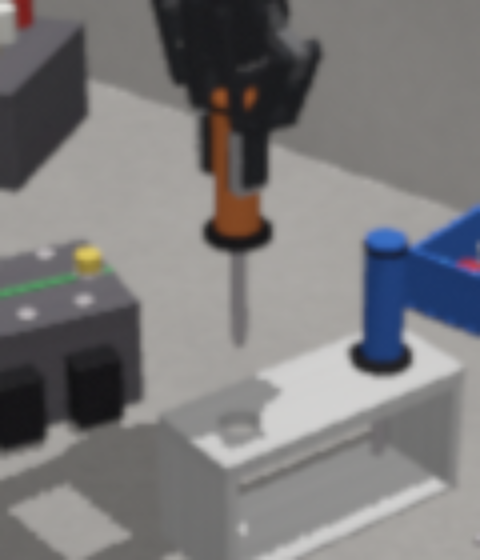

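The probe is upright with its tip at (239,345), straight above the empty hole at (238,427), and blue is in place. I'll lower it.

>>> move_arm([
  {"wx": 0,"wy": 0,"wz": 0,"dx": 0.1,"dy": -0.15,"dz": -1.4,"hand": 1.5},
  {"wx": 0,"wy": 0,"wz": 0,"dx": 0.1,"dy": -0.15,"dz": -2.6,"hand": 1.5},
  {"wx": 0,"wy": 0,"wz": 0,"dx": 0.1,"dy": -0.15,"dz": -3.8,"hand": 1.5},
  {"wx": 0,"wy": 0,"wz": 0,"dx": 0.1,"dy": -0.15,"dz": -4.4,"hand": 1.5},
  {"wx": 0,"wy": 0,"wz": 0,"dx": 0.1,"dy": -0.15,"dz": -5,"hand": 1.5},
  {"wx": 0,"wy": 0,"wz": 0,"dx": 0.1,"dy": -0.15,"dz": -5.6,"hand": 1.5},
  {"wx": 0,"wy": 0,"wz": 0,"dx": 0.1,"dy": -0.15,"dz": -6.2,"hand": 1.5},
  {"wx": 0,"wy": 0,"wz": 0,"dx": 0.1,"dy": -0.15,"dz": -6.8,"hand": 1.5},
  {"wx": 0,"wy": 0,"wz": 0,"dx": 0.1,"dy": -0.15,"dz": -6.8,"hand": 1.5},
])

```text
time: 12.5
ee_pos: [0.506, 0.0241, 0.3497]
tool_rot: [0.139, 0.99, 0.0, -0.001]
ft_force: [-1.5, 0.8, -1.3]
gripper_width: 0.0246
gripper_force: 59.0
```

>>> move_arm([
  {"wx": 0,"wy": 0,"wz": 0,"dx": 0,"dy": 0,"dz": -0.8,"hand": 1.5},
  {"wx": 0,"wy": 0,"wz": 0,"dx": 0,"dy": 0,"dz": -1.6,"hand": 1.5},
  {"wx": 0,"wy": 0,"wz": 0,"dx": 0,"dy": 0,"dz": -2.4,"hand": 1.5},
  {"wx": 0,"wy": 0,"wz": 0,"dx": 0,"dy": 0,"dz": -3.2,"hand": 1.5},
  {"wx": 0,"wy": 0,"wz": 0,"dx": 0,"dy": 0,"dz": -4,"hand": 1.5},
  {"wx": 0,"wy": 0,"wz": 0,"dx": 0,"dy": 0,"dz": -4.5,"hand": 1.5},
  {"wx": 0,"wy": 0,"wz": 0,"dx": 0,"dy": 0,"dz": -4.8,"hand": 1.5},
  {"wx": 0,"wy": 0,"wz": 0,"dx": 0,"dy": 0,"dz": -4.8,"hand": 1.5},
  {"wx": 0,"wy": 0,"wz": 0,"dx": 0,"dy": 0,"dz": -4.8,"hand": 1.5},
])

```text
time: 13.25
ee_pos: [0.5062, 0.024, 0.3028]
tool_rot: [0.139, 0.99, -0.0, 0.0]
ft_force: [0.2, 0.0, -0.7]
gripper_width: 0.0245
gripper_force: 59.0
```

>>> move_arm([
  {"wx": 0,"wy": 0,"wz": 0,"dx": 0,"dy": 0,"dz": -0.2,"hand": 1.5},
  {"wx": 0,"wy": 0,"wz": 0,"dx": 0,"dy": 0,"dz": -0.35,"hand": 1.5},
  {"wx": 0,"wy": 0,"wz": 0,"dx": 0,"dy": 0,"dz": -0.35,"hand": 1.5},
  {"wx": 0,"wy": 0,"wz": 0,"dx": 0,"dy": 0,"dz": -0.35,"hand": 1.5},
])

```text
time: 13.58
ee_pos: [0.5062, 0.024, 0.2993]
tool_rot: [0.139, 0.99, 0.0, 0.0]
ft_force: [0.0, -0.4, -0.7]
gripper_width: 0.0247
gripper_force: 59.0
```

>>> move_arm([
  {"wx": 0,"wy": 0,"wz": 0,"dx": 0,"dy": 0,"dz": 0,"hand": 2.8},
  {"wx": 0,"wy": 0,"wz": 0,"dx": 0,"dy": 0,"dz": 0,"hand": 3.2},
  {"wx": 0,"wy": 0,"wz": 0,"dx": 0,"dy": 0,"dz": 0,"hand": 4},
  {"wx": 0,"wy": 0,"wz": 0,"dx": 0,"dy": 0,"dz": 0,"hand": 5},
  {"wx": 0,"wy": 0,"wz": 0,"dx": 0,"dy": 0,"dz": 0,"hand": 6.5},
  {"wx": 0,"wy": 0,"wz": 0,"dx": 0,"dy": 0,"dz": 0,"hand": 8},
  {"wx": 0,"wy": 0,"wz": 0,"dx": 0,"dy": 0,"dz": 0,"hand": 8.5},
  {"wx": 0,"wy": 0,"wz": 0,"dx": 0,"dy": 0,"dz": 0,"hand": 8.5},
  {"wx": 0,"wy": 0,"wz": 0,"dx": 0,"dy": 0,"dz": 0,"hand": 8.5},
  {"wx": 0,"wy": 0,"wz": 0,"dx": 0,"dy": 0,"dz": 0,"hand": 8.5},
])

```text
time: 14.42
ee_pos: [0.5062, 0.024, 0.2992]
tool_rot: [0.139, 0.99, 0.0, 0.0]
ft_force: [0.0, -0.1, -0.8]
gripper_width: 0.085
gripper_force: 0.0
```

>>> move_arm([
  {"wx": 0,"wy": 0,"wz": 0,"dx": 0,"dy": 0,"dz": 1,"hand": 8.5},
  {"wx": 0,"wy": 0,"wz": 0,"dx": 0,"dy": 0,"dz": 3,"hand": 8.5},
  {"wx": 0,"wy": 0,"wz": 0,"dx": 0,"dy": 0,"dz": 5,"hand": 8.5},
  {"wx": 0,"wy": 0,"wz": 0,"dx": 0,"dy": 0,"dz": 7,"hand": 8.5},
  {"wx": 0,"wy": 0,"wz": 0,"dx": 0,"dy": 0,"dz": 9,"hand": 8.5},
  {"wx": 0,"wy": 0,"wz": 0,"dx": 0,"dy": 0,"dz": 11,"hand": 8.5},
  {"wx": 0,"wy": 0,"wz": 0,"dx": 0,"dy": 0,"dz": 12,"hand": 8.5},
  {"wx": 0,"wy": 0,"wz": 0,"dx": 0,"dy": 0,"dz": 12,"hand": 8.5},
  {"wx": 0,"wy": 0,"wz": 0,"dx": 0,"dy": 0,"dz": 12,"hand": 8.5},
])

```text
time: 15.17
ee_pos: [0.506, 0.0241, 0.4191]
tool_rot: [0.139, 0.99, -0.0, 0.0]
ft_force: [-0.2, 0.8, -1.4]
gripper_width: 0.0848
gripper_force: 0.0
```

```bash
python3 - <<'E'
from h import *
s=robot.sense();print(s["time"],s["ee_pos"],s["ft_force"]);b,d,c=cam("side");w,dw,cw=cam("wrist")
save("f",np.hstack([cv2.resize(b[110:240,220:340],None,fx=3,fy=3),cv2.resize(w,(440,390))]))
P=pts(cw,dw);m=cv2.inRange(cv2.cvtColor(w,cv2.COLOR_RGB2HSV),(3,150,60),(15,255,255))>0
t=m&(abs(P[...,2]-.176)<.005);v,u=np.nonzero(t);(x,y),r=cv2.minEnclosingCircle(np.stack([u,v],1).astype(np.float32));print(len(u),P[t].mean(0),ray(cw,x,y,.176),P[m][:,2].max())
E
```

```text
15.1667 [0.50601875 0.02406826 0.41905382] [-0.22952524  0.76910561 -1.36015151]
869 [0.50762473 0.02281489 0.17606052] [0.50722703 0.02301077 0.176     ] 0.3880699992847621
```

View pics/f.png

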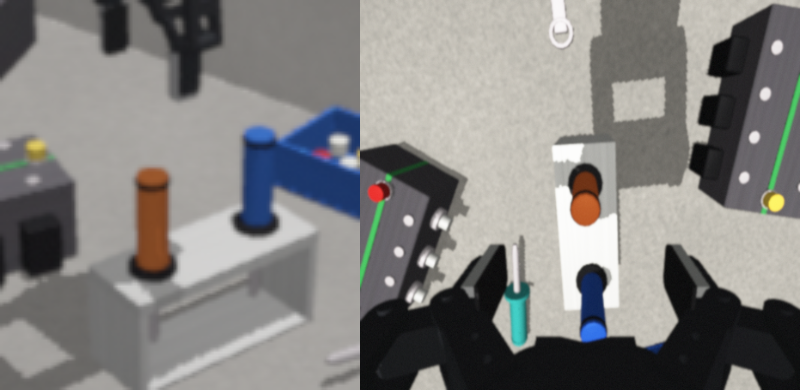

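The orange probe hangs upright, with its top at (0.507,0.023,0.176) over the hole axis, and blue is undisturbed. The turquoise look-alike was balanced on its tip at the start and is now lying on the table. The gripper's path never came near it.

```bash
python3 -c "
from plant import robot
print(robot.finish_job())"
```

```text
the job is handed in; nothing more can be done
None
```

I swept the orange probe along the seam from yellow to white at about 4 cm/s and hung it upright back in its hole, with blue unmoved in the camera views; the job is handed in at about 15 s with no verdict shown, the tip covered about ±60 mm of the ±68 mm seam (to clear the caps), and the turquoise look-alike toppled onto the table at some point, I think on its own.

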